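# Complete the collet cassette and unclip it from its bench dock

### The arm

A 6-joint arm with a two-finger parallel gripper is mounted at the origin on the work surface. World frame = base frame: x ahead of the robot, y to its left, z up, the work surface at z = 0. Lengths are in m, angles in rad, forces in N, time in s.
With the tool pointing down it reaches from about 0.3 to 0.875 m from the base axis. Payload 6.4 kg.
Tool frame: the origin (TCP) lies between the finger pads; the fingertips stand 19 mm ahead of it and the grasp point (between the pads) is the TCP; z points along the fingers, y is the direction in which the jaws open and shut (so a half turn about z gives the same grasp; the last joint's range is limited). The gripper opens to 85 mm and grips with 20 to 120 N. Pads are 22 mm wide; open, the fingers measure 114 mm over their backs; the gripper's body (76 mm by 85 mm) begins 54 mm behind the grasp point. The pads swing forward as they close: fully open they stand 13 mm farther back than shut.
Start: joints at [-1.529, 0.181, 1.607, -0, 1.354, -0.206], TCP at [0.141, -0.557, 0.22] pointing down, gripper open.
Joint ranges: [-2.99, 2.99], [-0.89, 2.07], [0.3, 2.58], [-1.14, 4.28], [0, 2.63], [-3.12, 3.12]. Speed limits (rad/s): [2.57, 2.57, 3.01, 3.14, 3.14, 3.14].

### API

Orientations are given as a unit quaternion [w, x, y, z].
In Python, from bench import * gives the robot as it stands.
- The arm moves only by the tool apply_moves, never from a script. Its argument "moves" is a list that holds one entry, the list of rows, each a list of 7 numbers: the shift along the tool's x, y, z in cm, then the turn, a rotation vector about the tool's x, y, z in rad, then the opening, from 0 (shut) to 1 (fully open). A call has 1 to 8 rows; each row is the pose to reach, as a shift and turn from the pose commanded when the call began, along the tool's axes at that moment; what a row does not reach only later rows make up. A row lasts 1/10 s, in which the tool goes at most 50 mm and 8.59 degrees, less where a joint would pass 70% of its speed; a pose out of reach is approached as far as the arm can. A call with a gripper value outside its range is refused whole. The fingers move at their own pace and stop on an object; the grip force is fixed at half the most. Time passes only in rows, so rows that repeat a pose let the fingers close. It gives the time, the measured TCP pose, the force and the opening at its end, in the units of the state.
- get_obs(): the state, without advancing time (a new reading comes with each control period).
- camera(name): name is "scene" or "side" or "wrist"; returns the picture (384x512x3 uint8, red, green, blue); there is no depth.
- get_calibration(name): a dict with "vertical_fov" (degrees; the focal length in pixels is half the picture's height over the tangent of half this angle, whatever the lens; pixels are square), "cx", "cy" (the principal point, pixels), "R" (3x3) and "t" (3): a world point X has camera coordinates R X + t. Camera axes: x right, y down, z forward; pixel columns grow to the right and rows downward; lengths in m; the calibration is good to about 2 mm. A picture is of the moment at which its call begins: read the wrist's pose just before it. get_calibration takes no time and is no camera call; for the wrist camera it gives the pose at the moment of the call.
- hand_in(): hands the job in, once; it reports no verdict.
The state is a dict: "time_s": time; "q": joint angles; "dq": joint speeds; "joint_efforts": joint torques, N m; "eef_pos": TCP position; "eef_rot": TCP orientation; "wrist_force": force on the tool from outside, world axes, zero at the start; "torque": the same for the moment, N m; "opening": opening from 0.0 (shut) to 1.0 (fully open).
Only numpy, scipy, OpenCV 4.12 (cv2) and the standard library are available. Lean on these libraries where they do the work, as an engineer would, in place of code of your own. Each camera call takes 0.05 s, during which the arm holds its last target. There are 200 camera calls.

### The job

Put the loose steel collet from the bench back, shank down and fully home, in its own pocket of the collet cassette, the empty pocket that matches its size, and let go of it. Then pinch the cassette's two side catches together with the fingers and lift the cassette, with its three collets in it, straight up out of its dock; finish while holding it level by the pinched catches, its underside at least 10 cm above the bench. Leave the other things on the bench where they are.

Things in the scene. Friction and masses are not known exactly. Their poses are not given: they have to be found in the camera images.
- collet: the loose steel draw-in collet, 0.1 kg, standing upright on its tail on the bench, round. Origin: centre of its tail end, z up. Shank 20 mm in diameter up to 40 mm (tail edge bevelled), short cone 40 to 44 mm, then a round head 27 mm in diameter up to its flat top at 62 mm, with a 12 mm bore and three slits. A pointed lathe centre, a brass bush and it stand in three places, in any order.
- cassette: the collet cassette, a grey plastic rack clipped in its dock, 0.2 to 0.35 kg without collets. Origin: centre of its underside, at the start 6 mm above the bench; y along its length, x across, z up. Body 50 (x) by 180 (y) by 46 mm (z); four round upright pockets in one row along its y axis; a catch at the middle of each long side.
- pocket_own (a point): centre of the mouth, at deck level (46 mm above the cassette's underside), of the empty 22 mm pocket of the loose collet: the end pocket at -71 mm along the cassette's y. The pocket is 42 mm deep; the collet hangs by its cone, home with its origin 41 mm below this point and its head standing 21 mm above the deck. z up.
- pocket_mate (a point): centre of the mouth, at deck level, of the other 22 mm pocket, at +71 mm along the cassette's y; it already holds a collet.
- pocket_small (a point): centre of the mouth, at deck level, of the 14 mm pocket at -36 mm along the cassette's y; it already holds a small collet. (The other 14 mm pocket, at +36 mm, is empty and stays empty: its collet is in the lathe.)
- collet_mate: a collet of the same size as the loose one, hanging in pocket_mate. Origin: centre of its tail end, 41 mm below the deck. Stays there.
- collet_small: a small collet (shank 12 mm, head 18 mm in diameter standing 13 mm above the deck) hanging in pocket_small. Origin: centre of its tail end, 37 mm below the deck. Stays there.
- catch_front_pad (a point): centre of the outer face of the ribbed black thumb tab of the catch on the cassette's -x side: the place to pinch, 65 mm above the cassette's underside (71 mm above the bench while docked). Tab 24 mm wide along the cassette's y, 34 mm high, its top 80 mm above the cassette's underside. Below it the dock's keeper ends 48 mm and the cassette's deck 52 mm above the bench.
- catch_back_pad (a point): the same on the cassette's +x side. At rest the tabs' outer faces at these points are 58 mm apart, fully pinched 40 mm; pinch across them along the cassette's x axis from above.
- catch_front (a joint): swing in rad of the -x catch about its hinge pin near the cassette's foot: 0 at rest, barb hooked under the dock's keeper; 0.16 fully pinched in (its stop); the barb is free of the keeper beyond about 0.12. A spring pushes it out: about 2 N to start and 6 N at the stop, at the tab.
- catch_back (a joint): the same for the +x catch.
- dock: the dark steel dock screwed to the bench, 74 mm (x) by 196 mm (y): base plate 6 mm thick, walls 24 mm high round the cassette with about 1 mm play, and at the middle of each long side a keeper bridge 42 to 48 mm above the bench under which a catch's barb hooks. Origin: centre of its underside on the bench; axes as the cassette's.
- lathe_centre: bystander: pointed steel lathe centre standing on the bench, 25 mm in diameter, 68 mm high. Origin: underside. Leave it alone.
- brass_bush: bystander: brass bush standing on the bench, 32 mm in diameter, 34 mm high. Origin: underside. Leave it alone.
- spun_cup: bystander: brass cup standing mouth down, 72 mm in diameter, 52 mm high, to the left beyond the dock. Origin: underside. Leave it alone.
- spun_bowl: bystander: copper bowl lying mouth down, 110 mm in diameter, 45 mm high, beyond the dock. Origin: underside. Leave it alone.
- spanner: bystander: steel spanner lying flat, 170 mm long, to the left. Leave it alone.
- spinning_tool: bystander: wooden-handled metal-spinning tool with a steel nose lying, 300 mm long and 30 mm thick, along the right side. Leave it alone.
- oil_can: bystander: steel oil can, 64 mm in diameter, 80 mm high with a thin spout up to 140 mm, beyond the loose collet. Origin: underside. Leave it alone.
There are look-alikes about, which are no part of the job. What is shaped like the cassette but brown or yellow is not meant. What is shaped like the collet but orange is not meant.

How it is judged:
By the outcome, as a careful person would: the job done as asked, in the order asked, and still so for the second after the job is handed in, while the arm keeps its last pose, push and grip.
It also fails if it takes over 45 s, if anything falls off the work surface, if the arm or the gripper's body presses on something with over 40 N, if the wrist force passes 120 N, or if a joint passes its speed limit or range.

## Working session

There is one attempt and no reset: what is moved stays moved. The work goes in short steps, Python scripts to look and compute and a tool call to move; the robot and the scene stay as the last step left them, time stands still between calls to the robot, and variables do not carry over. Pictures are saved under pics/ and viewed, about 8 in all and at most 12, crops included, and the job is handed in when it is done.

Besides the shell and the picture viewer there is one more tool, called after "Call:" as name(argument=value, ...), one argument or row to a line, values as JSON. apply_moves: Moves the arm, as the interface text tells. Its arguments: {"type":"object","properties":{"moves":{"type":"array","items":{"type":"array","items":{"type":"array","items":{"type":"number"}}}}},"required":["moves"]}

```bash
mkdir -p pics
python3 - <<'E'
from bench import *
import cv2
for n in("scene","side","wrist"):
    c=get_calibration(n); im=camera(n); cv2.imwrite(f"pics/{n}0.png",im[:,:,::-1]); print(n,c)
a=cv2.imread("pics/scene0.png");b=cv2.imread("pics/side0.png")
print(get_obs())
cv2.imwrite("pics/s0.png",cv2.resize(a,(800,600),interpolation=cv2.INTER_CUBIC))
cv2.imwrite("pics/d0.png",cv2.resize(b,(800,600),interpolation=cv2.INTER_CUBIC))
E
```

```text
scene {'vertical_fov': 46.166768522431106, 'cx': 259.97133087110615, 'cy': 194.00165540673828, 'R': array([[-0.46152705,  0.88695456,  0.01744658],
       [ 0.53401881,  0.29347343, -0.79290432],
       [-0.70839021, -0.35662999, -0.60909635]]), 't': array([ 0.2540602 , -0.2195597 ,  1.56713876])}
side {'vertical_fov': 46.898639434947334, 'cx': 253.36430748663187, 'cy': 191.20759365751522, 'R': array([[-8.18855504e-01, -5.73999261e-01,  7.15599177e-04],
       [-3.95311582e-01,  5.63038559e-01, -7.25752254e-01],
       [ 4.16178348e-01, -5.94569112e-01, -6.87955779e-01]]), 't': array([0.43522733, 0.28865058, 1.10484799])}
wrist {'vertical_fov': 62.55727717931941, 'cx': 249.14142039045163, 'cy': 191.23379698073003, 'R': array([[ 0.24623388, -0.96920839, -0.00199295],
       [-0.91585879, -0.23335189,  0.32672554],
       [-0.31713019, -0.07862563, -0.94511716]]), 't': array([-0.57323096, -0.04390306,  0.38032372])}
{'time_s': 0.15, 'q': array([-1.52931926e+00,  1.81384954e-01,  1.60777053e+00, -2.38073712e-06,
        1.35381910e+00, -2.06277559e-01]), 'dq': array([ 2.34724295e-04, -2.23448891e-03, -1.61978641e-03, -1.73845450e-03,
       -9.55567787e-05,  3.77450229e-04]), 'joint_efforts': array([ 1.14756713e-04, -4.45265007e+01, -3.51693356e+01, -3.63027593e-04,
        5.81857006e-03,  1.11907079e-05]), 'eef_pos': array([ 0.14101594, -0.55698378,  0.2188867 ]), 'eef_rot': array([-6.88720226e-04,  9.92336744e-01,  1.23560951e-01,  5.57132719e-05]), 'wrist_force': array([-0.53884519, -1.15401124, -0.53663105]), 'torque': array([0.03604482, 0.05975004, 0.01013408]), 'opening': 1.000777749609631}
```

View pics/s0.png

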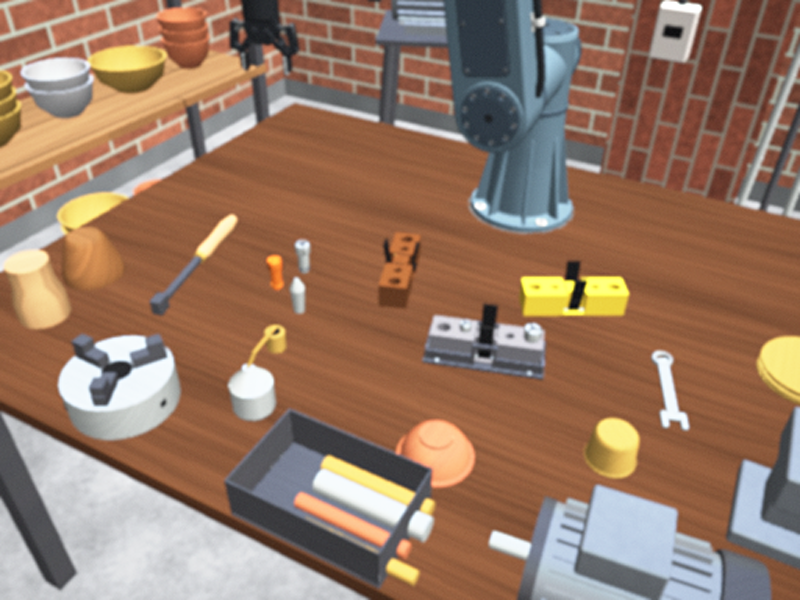

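View pics/d0.png

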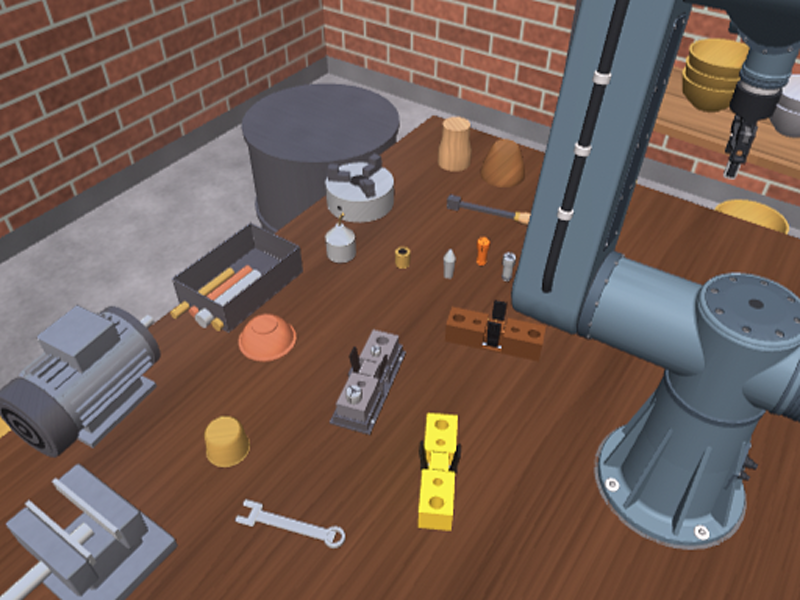

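Scene view: the steel collet is at about (303,255), right beside the orange look-alike. The lathe centre is at (298,295). The grey cassette is centred near (486,340), with its empty own pocket at the left end (442,320) and the mate at (533,330). Side view: collet (509,262), mate (353,390), small (377,350).

```bash
cat > h.py <<'E'
from bench import *
import numpy as np, cv2
from scipy.spatial.transform import Rotation as Ro
def ray(c,u,v):
    f=192/np.tan(np.radians(c["vertical_fov"]/2))
    d=c["R"].T@np.array([(u-c["cx"])/f,(v-c["cy"])/f,1]); return -c["R"].T@c["t"],d
def onz(c,u,v,z):
    o,d=ray(c,u,v); return o+d*(z-o[2])/d[2]
def proj(c,X):
    f=192/np.tan(np.radians(c["vertical_fov"]/2)); p=c["R"]@np.array(X)+c["t"]
    return np.array([f*p[0]/p[2]+c["cx"],f*p[1]/p[2]+c["cy"]])
def rel(target,yaw_y):
    """shift in cm/rotvec in tool axes to put TCP at target, pointing down, tool y along world heading yaw_y"""
    o=get_obs(); q=o["eef_rot"]; R0=Ro.from_quat([q[1],q[2],q[3],q[0]])
    best=None
    for a in(yaw_y,yaw_y+np.pi):
        y=np.array([np.cos(a),np.sin(a),0]); z=np.array([0,0,-1.]); x=np.cross(y,z)
        r=(R0.inv()*Ro.from_matrix(np.c_[x,y,z])).as_rotvec()
        if best is None or np.linalg.norm(r)<np.linalg.norm(best): best=r
    return R0.inv().apply(np.array(target)-o["eef_pos"])*100,best
E
python3 - <<'E'
from h import *
k=1.5625
P=lambda n,u,v,z:print(n,onz(get_calibration(n),(u+.5)/k-.5,(v+.5)/k-.5,z).round(4))
P("scene",303,243,.062);P("side",509,255,.062)
P("scene",534,327,.073);P("side",353,387,.073)
P("scene",466,325,.065);P("side",377,349,.065)
P("scene",442,320,.052);P("side",381,337,.052)
P("scene",298,280,.068);P("side",450,250,.068)
P("scene",276,260,.062);P("side",483,240,.062)
E
```

```text
scene [ 0.4431 -0.2748  0.062 ]
side [ 0.4459 -0.2796  0.062 ]
scene [0.4843 0.1911 0.073 ]
side [0.4897 0.1847 0.073 ]
scene [0.5221 0.0912 0.065 ]
side [0.5118 0.0871 0.065 ]
scene [0.5142 0.0458 0.052 ]
side [0.5305 0.0497 0.052 ]
scene [ 0.5525 -0.2105  0.068 ]
side [ 0.5495 -0.2176  0.068 ]
scene [ 0.5136 -0.2853  0.062 ]
side [ 0.5138 -0.2918  0.062 ]
```

Call:
apply_moves(
  moves=[
    [[36.3,-19.7,2,0,0,0,1],[36.3,-19.7,2,0,0,0,1],[36.3,-19.7,2,0,0,0,1],[36.3,-19.7,2,0,0,0,1],[36.3,-19.7,2,0,0,0,1],[36.3,-19.7,2,0,0,0,1],[36.3,-19.7,2,0,0,0,1],[36.3,-19.7,2,0,0,0,1]],
  ],
)

```text
time_s: 0.95
eef_pos: [0.4359, -0.2848, 0.2001]
eef_rot: [0.0, 0.992, 0.124, 0.0]
wrist_force: [1.0, -1.3, 0.3]
opening: 0.997
```

Run:
```python
from h import *
o=get_obs();print(o["eef_pos"],o["q"],o["dq"])
```

```text
[ 0.43586942 -0.28480527  0.20011498] [-8.07002168e-01  7.77720303e-02  1.76286519e+00  6.17972212e-06
  1.30085675e+00  5.16083691e-01] [ 9.90844104e-01  2.60486881e-01 -2.28043782e-01 -9.60485986e-04
 -4.06363907e-02  9.84739216e-01]
```

Call:
apply_moves(
  moves=[
    [[0,0,4,0,0,0,1],[0,0,4,0,0,0,1],[0,0,4,0,0,0,1]],
  ],
)

```text
time_s: 1.25
eef_pos: [0.4339, -0.2861, 0.1597]
eef_rot: [-0.001, 0.992, 0.124, -0.001]
wrist_force: [0.2, -0.7, 1.1]
opening: 1.003
```

Run:
```python
from h import *
o=get_obs();c=get_calibration("wrist");print(o["eef_pos"]);im=camera("wrist")
print(proj(c,[.4445,-.277,.062])*1.5625)
cv2.imwrite("pics/w1.png",cv2.resize(im,(800,600),interpolation=cv2.INTER_CUBIC)[:,:,::-1])
import json;json.dump({k:np.array(v).tolist() for k,v in c.items()},open("c1.json","w"))
```

```text
[ 0.43390284 -0.28612465  0.15974768]
[379.56976724 269.34230666]
```

View pics/w1.png

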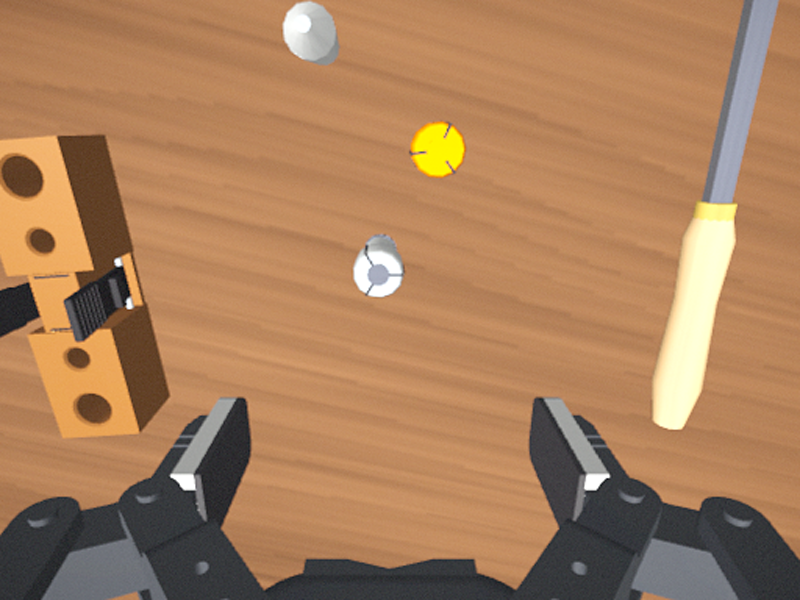

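The wrist view shows the collet's head centre at (378,273), close to where I predicted it. The orange look-alike is at (438,150), and the jaw path is clear.

Run:
```python
from h import *
c=get_calibration("wrist");k=1.5625
X=onz(c,378.5/k-.5,273.5/k-.5,.062);print(X, get_obs()["eef_pos"])
print(rel([X[0],X[1],.0625],np.radians(-75.8)))
```

```text
[ 0.44277922 -0.27793254  0.062     ] [ 0.43438639 -0.28728981  0.16093335]
(array([ 1.04465135, -0.70195412,  9.84312885]), array([-4.45753529e-05,  2.27257984e-04, -1.09134402e-03]))
```

Call:
apply_moves(
  moves=[
    [[1.0,-0.7,3,0,0,0,1],[1.0,-0.7,7,0,0,0,0.8],[1.0,-0.7,9.8,0,0,0,0.7],[1.0,-0.7,9.8,0,0,0,0.7],[1.0,-0.7,9.8,0,0,0,0.7]],
  ],
)

```text
time_s: 1.8
eef_pos: [0.4429, -0.2789, 0.0638]
eef_rot: [0.001, 0.992, 0.123, 0.0]
wrist_force: [1.0, 0.2, -0.4]
opening: 0.698
```

Run:
```python
from h import *
c=get_calibration("wrist");print(get_obs()["eef_pos"]);im=camera("wrist")
cv2.imwrite("pics/w2.png",cv2.resize(im,(800,600),interpolation=cv2.INTER_CUBIC)[:,:,::-1])
```

```text
[ 0.4428805  -0.27892099  0.06377088]
```

View pics/w2.png

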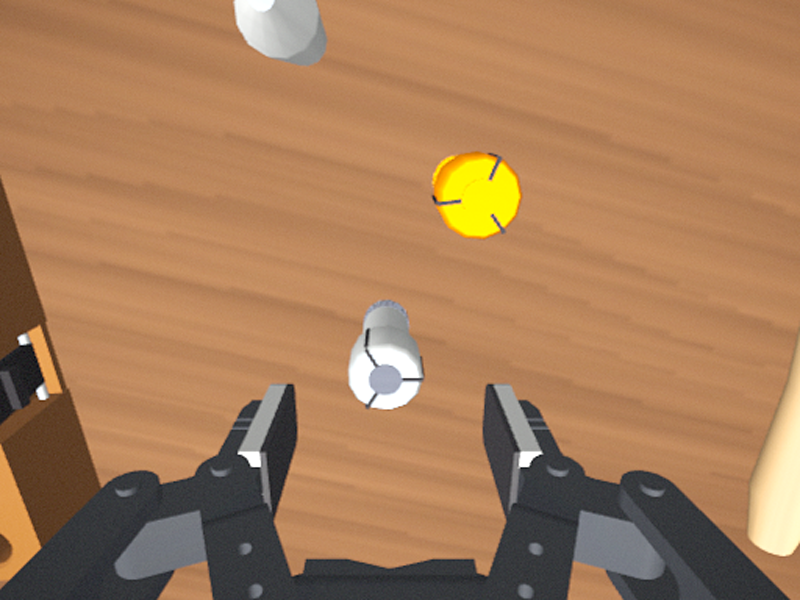

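The collet's head is at (386,378), centred between the pads. I'll check the fore-aft offset next.

Run:
```python
from h import *
c=get_calibration("wrist");k=1.5625;p=get_obs()["eef_pos"]
X=onz(c,386.5/k-.5,378.5/k-.5,.062);print(X,p)
print(proj(c,p)*k,proj(c,p-[0,0,.015])*k)
print(rel([X[0],X[1],.0625],np.radians(-75.8)))
```

```text
[ 0.44258958 -0.27746359  0.062     ] [ 0.44360114 -0.27933354  0.06458992]
[391.57835775 379.90532984] [391.30544562 360.8437745 ]
(array([-0.05286587, -0.20662843,  0.20829614]), array([ 0.00292458, -0.00174869, -0.00148992]))
```

Call:
apply_moves(
  moves=[
    [[0,-0.15,0.1,0,0,0,0.5],[0,-0.15,0.1,0,0,0,0.2],[0,-0.15,0.1,0,0,0,0],[0,-0.15,0.1,0,0,0,0],[0,-0.15,0.1,0,0,0,0],[0,-0.15,0.1,0,0,0,0],[0,-0.15,0.1,0,0,0,0],[0,-0.15,0.1,0,0,0,0]],
  ],
)

```text
time_s: 2.65
eef_pos: [0.4423, -0.2758, 0.0612]
eef_rot: [-0.0, 0.992, 0.124, -0.0]
wrist_force: [-0.5, -0.4, 0.8]
opening: -0.001
```

Call:
apply_moves(
  moves=[
    [[0,0,-4,0,0,0,0],[0,0,-8,0,0,0,0],[0,0,-11,0,0,0,0],[0,0,-12,0,0,0,0],[0,0,-12,0,0,0,0]],
  ],
)

```text
time_s: 3.15
eef_pos: [0.4431, -0.2766, 0.1827]
eef_rot: [0.001, 0.992, 0.124, 0.001]
wrist_force: [0.9, -0.8, -0.9]
opening: -0.0
```

Run:
```python
from h import *
o=get_obs();print(o["eef_pos"],o["wrist_force"],o["opening"])
print(rel([.5130,.0484+.0,.18],np.radians(14)))
```

```text
[ 0.4431092  -0.27661698  0.18267047] [ 0.85260928 -0.81600001 -0.85832152] -0.00048729824590377775
(array([ 14.74725347, -29.79520968,   0.20716045]), array([ 3.60662533e-03,  8.86779318e-04, -1.56733006e+00]))
```

The fingers shut fully, so I missed the grasp. Looking.

Run:
```python
from h import *
im=camera("wrist");s=camera("scene")[120:220,130:260]
a=cv2.resize(im,(448,336));b=cv2.resize(s,(437,336),interpolation=cv2.INTER_CUBIC)
cv2.imwrite("pics/w3.png",cv2.resize(np.hstack([a,b]),(800,304))[:,:,::-1])
```

```text
(no output)
```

View pics/w3.png

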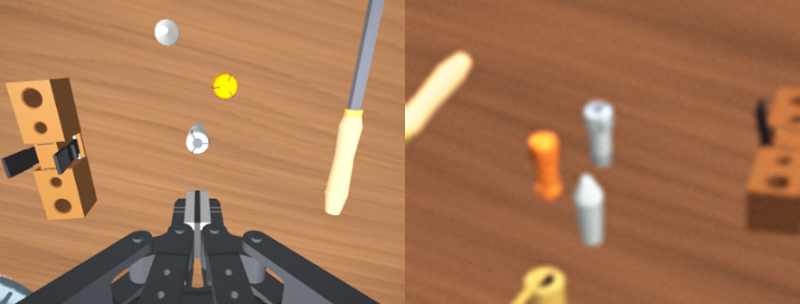

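The collet is still standing untouched, with the tips shut at about (388,385) in 800-px scale. The tips look nearer the camera than the TCP should be, so I'll check where they are with the fixed cameras.

Run:
```python
from h import *
o=get_obs()["eef_pos"];out=[]
for n in("scene","side"):
    im=camera(n);c=get_calibration(n)
    p=proj(c,o);t=proj(c,o-[0,0,.019]);x0,y0=int(p[0])-40,int(p[1])-55
    x0=max(0,x0);y0=max(0,y0)
    cr=cv2.resize(np.ascontiguousarray(im[y0:y0+100,x0:x0+80]),(400,500),interpolation=cv2.INTER_CUBIC)
    for q,col in((p,(0,255,0)),(t,(255,0,255))):
        cv2.drawMarker(cr,(int((q[0]-x0+.5)*5),int((q[1]-y0+.5)*5)),col,cv2.MARKER_CROSS,12,1)
    out.append(cr);print(n,p,t,x0,y0)
cv2.imwrite("pics/e1.png",np.hstack(out)[:,:,::-1])
```

```text
scene [190.8161301  118.97061395] [191.33505288 125.07280151] 150 63
side [330.54774583 134.10557832] [329.79133837 139.21098532] 290 79
```

View pics/e1.png

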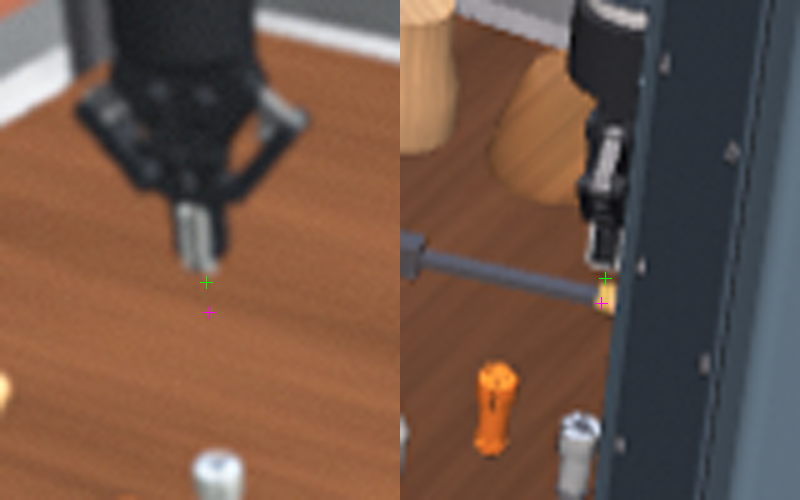

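Run:
```python
from h import *
c=get_calibration("wrist");o=get_obs();p=o["eef_pos"];q=o["eef_rot"]
x=Ro.from_quat([q[1],q[2],q[3],q[0]]).as_matrix()[:,0]
for h in(-.02,-.01,0,.007,.014,.02):print(h,proj(c,p+x*.011+[0,0,h])*1.5625,proj(c,p+x*.0+[0,0,h])*1.5625)
```

```text
-0.02 [391.68050995 328.78419944] [391.60827049 355.02862419]
-0.01 [391.70738189 339.47031402] [391.6308639  366.86503302]
0 [391.73725701 351.35069406] [391.6559297  379.99669205]
0.007 [391.76023705 360.48912163] [391.6751728  390.07791277]
0.014 [391.78516742 370.40313256] [391.69601221 400.99542031]
0.02 [391.80828391 379.59582613] [391.71530121 411.10068787]
```

The TCP is off: the real fingertips sit about 17–19 mm above the reported TCP, not 19 mm below it. All three cameras agree on this, so I'll go roughly 33 mm lower and check.

Call:
apply_moves(
  moves=[
    [[0,0,4,0,0,0,0.7],[0,0,8,0,0,0,0.7],[0,0,10,0,0,0,0.7],[0,0,12,0,0,0,0.7],[0,0,13.5,0,0,0,0.7],[0,0,15.2,0,0,0,0.7],[0,0,15.2,0,0,0,0.7]],
  ],
)

```text
time_s: 4.05
eef_pos: [0.4399, -0.2735, 0.0255]
eef_rot: [-0.003, 0.992, 0.123, -0.002]
wrist_force: [0.3, -0.0, 0.1]
opening: 0.694
```

Run:
```python
from h import *
im=camera("wrist");c=get_calibration("side");s=camera("side")
a=cv2.resize(im,(533,400));p=proj(c,[.443,-.277,.06]);x0,y0=int(p[0])-25,int(p[1])-45;print(x0,y0)
b=cv2.resize(np.ascontiguousarray(s[y0:y0+80,x0:x0+53]),(265,400),interpolation=cv2.INTER_CUBIC)
cv2.imwrite("pics/w4.png",np.hstack([a,b])[:,:,::-1]);print(get_obs()["eef_pos"])
```

```text
300 119
[ 0.44156937 -0.27513998  0.02824233]
```

View pics/w4.png

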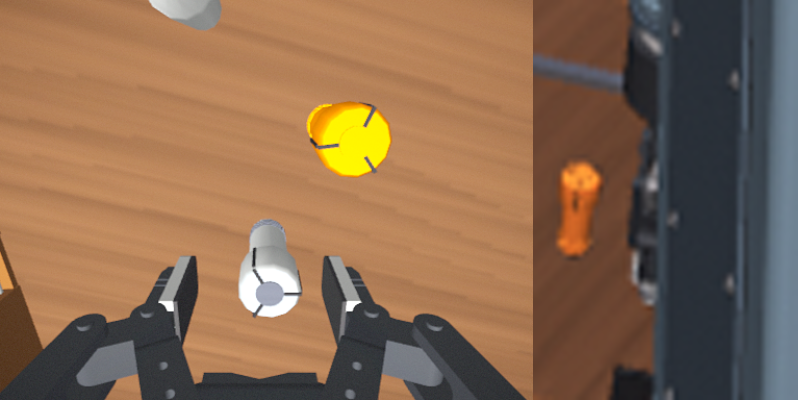

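The head at (269,293) is now between the pads, whose tips are at row 258. It sits about 4 mm right of the jaw centre, so I'll shift and close.

Call:
apply_moves(
  moves=[
    [[0.1,0.35,0,0,0,0,0.7],[0.1,0.35,0,0,0,0,0.5],[0.1,0.35,0,0,0,0,0.2],[0.1,0.35,0,0,0,0,0.1],[0.1,0.35,0,0,0,0,0.1],[0.1,0.35,0,0,0,0,0.1],[0.1,0.35,0,0,0,0,0.1]],
  ],
)

```text
time_s: 4.85
eef_pos: [0.4447, -0.2793, 0.0302]
eef_rot: [0.0, 0.992, 0.124, 0.0]
wrist_force: [-0.6, 1.4, 6.1]
opening: 0.29
```

Call:
apply_moves(
  moves=[
    [[0,0,-4,0,0,0,0],[0,0,-8,0,0,0,0],[0,0,-11,0,0,0,0],[0,0,-14,0,0,0,0],[0,0,-14,0,0,0,0]],
  ],
)

```text
time_s: 5.35
eef_pos: [0.4463, -0.2811, 0.174]
eef_rot: [0.003, 0.992, 0.124, 0.003]
wrist_force: [0.3, -1.0, -1.1]
opening: 0.29
```

Run:
```python
from h import *
o=get_obs();print(o["eef_pos"],o["wrist_force"],o["opening"])
print(rel([.50,.04,.17],np.radians(14)))
```

```text
[ 0.44632355 -0.28106532  0.17401321] [ 0.33736712 -1.00349607 -1.06345761] 0.29003292368712175
(array([ 13.08360446, -29.8088216 ,   0.23555361]), array([ 0.00935236,  0.00240582, -1.5671137 ]))
```

Call:
apply_moves(
  moves=[
    [[13.1,-29.8,0,0,0,-1.567,0],[13.1,-29.8,0,0,0,-1.567,0],[13.1,-29.8,0,0,0,-1.567,0],[13.1,-29.8,0,0,0,-1.567,0],[13.1,-29.8,0,0,0,-1.567,0],[13.1,-29.8,0,0,0,-1.567,0],[13.1,-29.8,0,0,0,-1.567,0],[13.1,-29.8,0,0,0,-1.567,0]],
  ],
)

```text
time_s: 6.15
eef_pos: [0.4973, 0.0456, 0.168]
eef_rot: [-0.001, 0.746, 0.666, -0.0]
wrist_force: [0.1, -1.0, -1.8]
opening: 0.287
```

Run:
```python
from h import *
o=get_obs();print(o["eef_pos"],o["q"],o["opening"])
print(rel([.51,.045,.17],np.radians(14)))
```

```text
[0.49728142 0.04560787 0.16798201] [-1.47325457e-01  6.66269223e-02  1.84386664e+00  9.98027883e-04
  1.23286942e+00 -3.54148159e-02] 0.28735424743395466
(array([ 0.0822557 ,  1.27031068, -0.20392247]), array([-0.00153877, -0.00130197, -0.35658833]))
```

Call:
apply_moves(
  moves=[
    [[0,1.2,0,0,0,-0.14,0],[0,1.2,0,0,0,-0.28,0],[0,1.2,0,0,0,-0.357,0],[0,1.2,0,0,0,-0.357,0],[0,1.2,0,0,0,-0.357,0]],
  ],
)

```text
time_s: 6.65
eef_pos: [0.5094, 0.0406, 0.1684]
eef_rot: [-0.001, 0.621, 0.784, -0.0]
wrist_force: [0.8, 0.4, -1.6]
opening: 0.288
```

Run:
```python
from h import *
c=get_calibration("wrist");o=get_obs();im=camera("wrist");print(o["eef_pos"],o["eef_rot"],o["opening"])
cv2.imwrite("pics/w5.png",cv2.resize(im,(800,600),interpolation=cv2.INTER_CUBIC)[:,:,::-1])
import pickle;pickle.dump((c,o),open("c5.pkl","wb"))
```

```text
[0.5093839  0.040592   0.16836069] [-6.14661868e-04  6.20614870e-01  7.84115220e-01 -3.57196799e-04] 0.2879679548731715
```

View pics/w5.png

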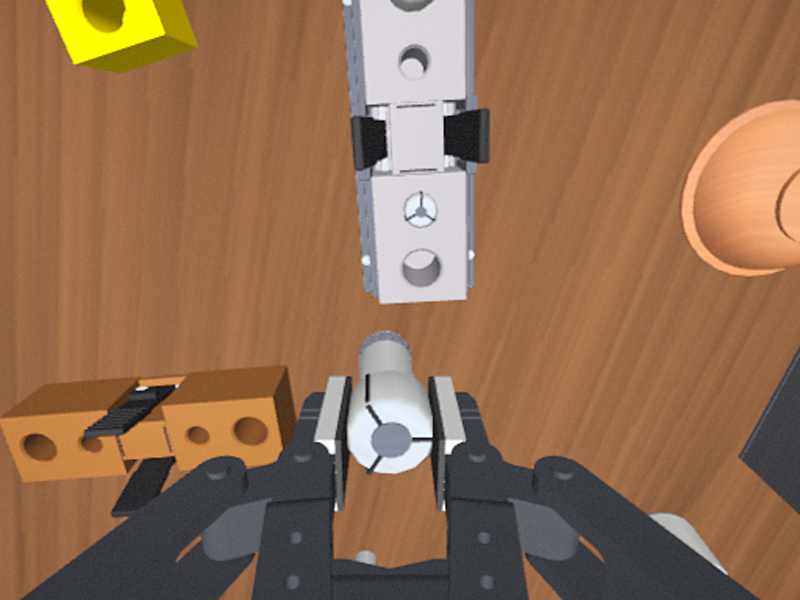

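The wrist view shows the collet held, with its head top at (391,440) and tail near (385,342). The own pocket mouth is at (422,268), the small collet's head at (420,208) and the empty small pocket at (413,62).

Run:
```python
from h import *
import pickle
c,o=pickle.load(open("c5.pkl","rb"));k=1.5625;z=o["eef_pos"][2]
g=lambda u,v,z:onz(c,(u+.5)/k-.5,(v+.5)/k-.5,z)
own=g(422,268,.052);sm=g(420.5,210,.065);es=g(413,62,.052)
head=g(391,440,z+.032);
print(own,sm,es,head,z)
d=es-own;print(np.degrees(np.arctan2(d[1],d[0])),np.linalg.norm(d[:2]),np.linalg.norm((sm-own)[:2]))
R=Ro.from_quat(np.roll(o["eef_rot"],-1)).as_matrix();print("toolx heading",np.degrees(np.arctan2(R[1,0],R[0,0])))
for zz in(-.04,-.03,-.02):print(zz,proj(c,[head[0],head[1],z+zz])*k)
print("collet axis in tool minus tcp",R.T@(head-o["eef_pos"]))
print("shift needed",R.T@(own-head)*100)
```

```text
[0.52366268 0.05479916 0.052     ] [0.51338748 0.08808358 0.065     ] [0.49266834 0.15632518 0.052     ] [0.50872545 0.04039947 0.20036069] 0.16836068994319503
106.97662818489376 0.10615168960884146 0.0348343486913582
toolx heading 103.27785849012346
-0.04 [390.38028728 339.29243718]
-0.03 [390.41363828 349.1881154 ]
-0.02 [390.45026865 360.05682527]
collet axis in tool minus tcp [-1.94948423e-05 -7.27401798e-04 -3.19990801e-02]
shift needed [ 1.05068359  1.80414341 14.83424387]
```

Run:
```python
import cv2,numpy as np
im=cv2.imread("pics/w5.png");h=cv2.cvtColor(im,cv2.COLOR_BGR2HSV)
for r in list(range(325,372,4)):
    s=np.where(h[r,330:440,1]<70)[0]+330
    print(r,s.min() if len(s) else None,s.max() if len(s) else None,len(s),(s.min()+s.max())/2 if len(s) else None)
```

```text
325 None None 0 None
329 None None 0 None
333 374 395 22 384.5
337 368 401 34 384.5
341 364 405 42 384.5
345 362 407 46 384.5
349 360 409 50 384.5
353 359 410 52 384.5
357 359 411 53 385.0
361 359 411 53 385.0
365 359 411 53 385.0
369 360 412 53 386.0
```

Call:
apply_moves(
  moves=[
    [[1.05,1.9,0,-0.042,0,-0.065,0],[1.05,1.9,3,-0.042,0,-0.065,0],[1.05,1.9,6,-0.042,0,-0.065,0],[1.05,1.9,7.3,-0.042,0,-0.065,0],[1.05,1.9,7.3,-0.042,0,-0.065,0],[1.05,1.9,7.3,-0.042,0,-0.065,0]],
  ],
)

```text
time_s: 7.3
eef_pos: [0.5266, 0.055, 0.0969]
eef_rot: [0.013, 0.594, 0.804, 0.017]
wrist_force: [0.0, -0.5, -0.5]
opening: 0.292
```

Run:
```python
from h import *
import pickle
c=get_calibration("wrist");o=get_obs();im=camera("wrist");print(o["eef_pos"],o["eef_rot"],o["opening"])
pickle.dump((c,o),open("c6.pkl","wb"))
cv2.imwrite("pics/w6.png",cv2.resize(np.ascontiguousarray(im[130:320,150:350]),(800,760)[:2] if 0 else (630,600),interpolation=cv2.INTER_CUBIC)[:,:,::-1])
```

```text
[0.52656981 0.05502541 0.09694598] [0.0132851  0.59400403 0.80418015 0.0166433 ] 0.2920948835323433
```

View pics/w6.png

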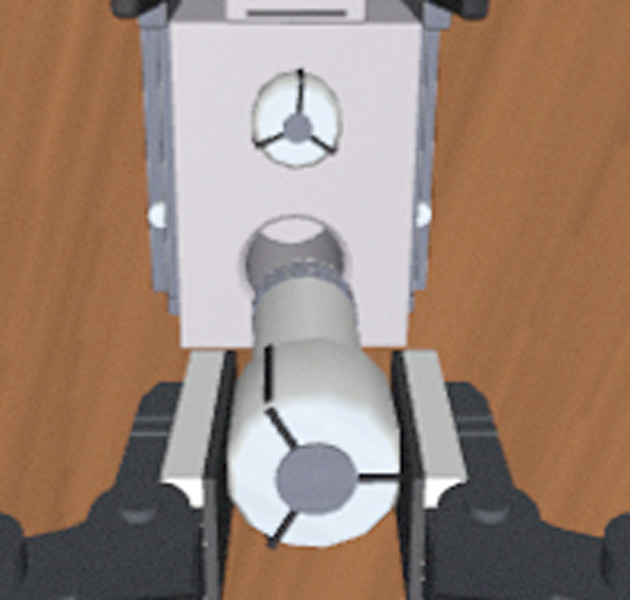

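The pocket mouth spans x 246–350 with its top rim at row 215. The tail spans x 254–357 with its far rim at row 262. The head centre is at (316,478).

Run:
```python
from h import *
import pickle
from scipy.optimize import least_squares
c,o=pickle.load(open("c6.pkl","rb"));s=3.15
a=np.linspace(0,2*np.pi,73)
def box(X,r):
    P=np.array([proj(c,[X[0]+r*np.cos(t),X[1]+r*np.sin(t),X[2]]) for t in a])
    P=(P-[150,130]+.5)*s; return P[:,0].min(),P[:,0].max(),P[:,1].min(),P[:,1].max()
def fit(z,r,x0,x1,top):
    f=lambda v:(lambda b:[b[0]-x0,b[1]-x1,b[2]-top])(box([v[0],v[1],z],r))
    q=least_squares(f,[.525,.055]);return np.r_[q.x,z],q.fun
z=o["eef_pos"][2]
own,e1=fit(.052,.011,246,350,215);sm,e2=fit(.065,.009,252,342,70)
tail,e3=fit(z-.030,.010,254,357,262);head,e4=fit(z+.032,.0135,229,400,410)
for v in((own,e1),(sm,e2),(tail,e3),(head,e4)):print(v[0].round(4),v[1].round(1))
R=Ro.from_quat(np.roll(o["eef_rot"],-1)).as_matrix()
print("tool: own-tail cm",R.T@(own-tail)*100,"tilt head-tail in tool",R.T@(head-tail)*1000)
print("toolx",R[:,0],"z",R[:,2],np.degrees(np.arctan2(*(sm-own)[[1,0]])))
```

```text
[0.5238 0.0552 0.052 ] [ 1.2 -1.2 -0. ]
[0.5128 0.0896 0.065 ] [-1.8  1.8  0.1]
[0.5259 0.0522 0.0669] [ 2.4 -2.4 -0.1]
[0.525  0.0523 0.1289] [-7.8  8.   0.5]
tool: own-tail cm [ 0.35163373 -0.17206726  1.48806498] tilt head-tail in tool [  0.2248397    1.79787811 -61.98007176]
toolx [-0.29396543  0.95581472 -0.00159484] z [ 0.0411396   0.01098563 -0.99909301] 107.74701356062037
```

Call:
apply_moves(
  moves=[
    [[0.25,-0.07,0,0.014,0,0,0],[0.25,-0.09,0.5,0.014,0,0,0],[0.25,-0.12,1.0,0.014,0,0,0],[0.25,-0.14,1.5,0.014,0,0,0],[0.25,-0.15,2.0,0.014,0,0,0],[0.25,-0.17,2.3,0.014,0,0,0],[0.25,-0.17,2.3,0.014,0,0,0]],
  ],
)

```text
time_s: 8.05
eef_pos: [0.5243, 0.0571, 0.0726]
eef_rot: [0.009, 0.594, 0.804, 0.011]
wrist_force: [2.5, -2.3, -1.8]
opening: 0.287
```

Run:
```python
from h import *
import pickle
c=get_calibration("wrist");o=get_obs();im=camera("wrist");print(o["eef_pos"],o["eef_rot"],o["opening"],o["wrist_force"],o["torque"])
pickle.dump((c,o),open("c7.pkl","wb"))
cv2.imwrite("pics/w7.png",cv2.resize(np.ascontiguousarray(im[130:320,150:350]),(630,600),interpolation=cv2.INTER_CUBIC)[:,:,::-1])
```

```text
[0.52433141 0.05706397 0.07255232] [0.00856134 0.59397005 0.8043721  0.01057378] 0.2869156141421425 [ 2.45095037 -2.29758242 -1.75286432] [-0.35037995 -0.1745673  -0.07526624]
```

View pics/w7.png

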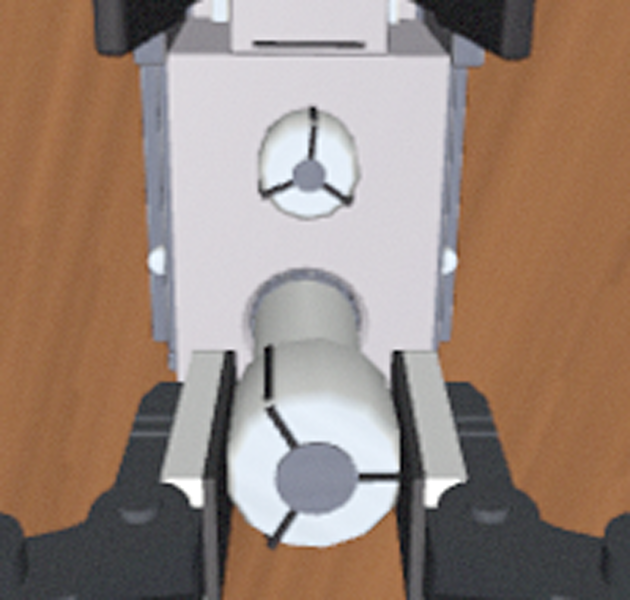

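The shank is in the pocket mouth, with its rim ring around (306,275), and side force is only about 3 N. Lowering in steps and watching the force.

Call:
apply_moves(
  moves=[
    [[0,-0.01,0.4,0,0,0,0],[0,-0.02,0.8,0,0,0,0],[0,-0.04,1.2,0,0,0,0],[0,-0.04,1.2,0,0,0,0]],
  ],
)

```text
time_s: 8.5
eef_pos: [0.5244, 0.0571, 0.0606]
eef_rot: [0.009, 0.594, 0.804, 0.011]
wrist_force: [2.6, -3.2, -2.6]
opening: 0.287
```

Call:
apply_moves(
  moves=[
    [[-0.04,0,0.4,0,0,0,0],[-0.04,0,0.8,0,0,0,0],[-0.04,-0.02,1.2,0,0,0,0],[-0.04,-0.03,1.5,0,0,0,0],[-0.04,-0.03,1.5,0,0,0,0]],
  ],
)

```text
time_s: 9.0
eef_pos: [0.5247, 0.0568, 0.0456]
eef_rot: [0.009, 0.594, 0.804, 0.011]
wrist_force: [2.1, -4.2, -2.7]
opening: 0.288
```

Call:
apply_moves(
  moves=[
    [[-0.03,0,0.15,0,0,0,0],[-0.03,0,0.3,0,0,0,0],[-0.03,0,0.4,0,0,0,0],[-0.03,0,0.4,0,0,0,0]],
  ],
)

```text
time_s: 9.4
eef_pos: [0.525, 0.0567, 0.0421]
eef_rot: [0.009, 0.594, 0.804, 0.011]
wrist_force: [1.8, -3.3, -0.5]
opening: 0.287
```

Call:
apply_moves(
  moves=[
    [[0,0,0.1,0,0,0,0],[0,0,0.15,0,0,0,0],[0,0,0.2,0,0,0,0],[0,0,0.2,0,0,0,0]],
  ],
)

```text
time_s: 9.8
eef_pos: [0.5253, 0.0565, 0.0411]
eef_rot: [0.009, 0.594, 0.805, 0.011]
wrist_force: [-1.3, -5.3, 9.1]
opening: 0.288
```

Call:
apply_moves(
  moves=[
    [[0,0,0.08,0,0,0,0],[0,0,0.08,0,0,0,0],[0,0,0,0,0,0,0.6],[0,0,0,0,0,0,0.6],[0,0,0,0,0,0,0.6],[0,0,-0.8,0,0,0,0.7],[0,0,-0.8,0,0,0,0.7]],
  ],
)

```text
time_s: 10.5
eef_pos: [0.5254, 0.0567, 0.049]
eef_rot: [0.009, 0.594, 0.804, 0.011]
wrist_force: [1.1, -0.6, 0.3]
opening: 0.701
```

Run:
```python
from h import *
import pickle
c=get_calibration("wrist");o=get_obs();im=camera("wrist");print(o["eef_pos"],o["eef_rot"],o["opening"],o["wrist_force"])
pickle.dump((c,o),open("c8.pkl","wb"))
cv2.imwrite("pics/w8f.png",im[:,:,::-1])
# measured head disc: bright low-saturation blob
h=cv2.cvtColor(im,cv2.COLOR_RGB2HSV)
m=((h[:,:,1]<25)&(h[:,:,2]>215)).astype(np.uint8)
n,l,st,ce=cv2.connectedComponentsWithStats(m)
for s,q in zip(st[1:],ce[1:]):
    if s[4]>60:print(s,q)
own=np.array([.5238,.0552])
for z in (.073,.078,.083):
    P=np.array([proj(c,[own[0]+.0135*np.cos(t),own[1]+.0135*np.sin(t),z]) for t in np.linspace(0,6.28,60)]);print(z,P.min(0),P.max(0))
```

```text
[0.52538049 0.05674115 0.04903082] [0.00928792 0.5938005  0.80448022 0.01123681] 0.7009192640854188 [ 1.11498088 -0.63470856  0.32008833]
[ 190    0  117   78 6823] [245.50021984  39.44789682]
[235  31  24  20 349] [246.86819484  40.50716332]
[205  78  13  13 126] [210.92063492  83.85714286]
[ 219   78   58   76 3868] [246.8032575  115.20837642]
[278  79   9  13  87] [282.28735632  85.02298851]
[207 131  11  11  70] [213.52857143 136.47142857]
[ 196  156  101  125 6315] [238.91005542 200.68915281]
[231 182  17  22 241] [238.48547718 192.08713693]
[250 183  14  24 209] [256.48803828 194.01435407]
[235 205  23  10 153] [245.88235294 209.14379085]
[234 248  37  24 486] [253.27777778 258.48559671]
[221 254  17  36 395] [229.17468354 271.88860759]
[237 275  34  19 324] [254.7808642  284.73148148]
[153 289  14  10  82] [161.07317073 292.63414634]
[333 289  13  10  81] [337.16049383 292.56790123]
0.073 [220.4654232  248.37670648] [276.96025342 296.93052936]
0.078 [219.85895823 253.9358757 ] [278.17593219 303.68387124]
0.083 [219.21190975 259.87754633] [279.47248602 310.87375315]
```

The head blob spans rows 248–294, which matches the model for a top at 73 mm (248–297), so the collet is home and released. Next I rise, straighten and move over the catches.

Call:
apply_moves(
  moves=[
    [[0,0,-4,0,0,0,0.8],[0,0,-8,0,0,0,1],[0,0,-8,0,0,0,1]],
  ],
)

```text
time_s: 10.85
eef_pos: [0.5267, 0.0557, 0.1339]
eef_rot: [0.013, 0.594, 0.804, 0.013]
wrist_force: [0.3, -0.4, 1.1]
opening: 1.0
```

Run:
```python
from h import *
print(get_obs()["eef_pos"],rel([.5045,.1244,.13],np.radians(17.1)))
```

```text
[0.52671777 0.05569019 0.13393206] (array([ 7.22263774, -0.11147054,  0.34981244]), array([0.03745318, 0.00545142, 0.00078352]))
```

Call:
apply_moves(
  moves=[
    [[4,-0.1,0.3,0.028,0,0,1],[7.2,-0.1,0.3,0.028,0,0,1],[7.2,-0.1,0.3,0.028,0,0,1],[7.2,-0.1,0.3,0.028,0,0,1],[7.2,-0.1,0.3,0.028,0,0,1]],
  ],
)

```text
time_s: 11.35
eef_pos: [0.5007, 0.124, 0.1248]
eef_rot: [0.001, 0.594, 0.804, -0.001]
wrist_force: [-0.1, 0.5, 0.3]
opening: 0.997
```

Run:
```python
from h import *
import pickle
c=get_calibration("wrist");o=get_obs();im=camera("wrist");print(o["eef_pos"],rel([.5045,.1244,.13],np.radians(17.1)))
pickle.dump((c,o),open("c9.pkl","wb"))
C=np.array([.503,.123])
u=np.array([np.cos(np.radians(107.1)),np.sin(np.radians(107.1))]);v=np.array([u[1],-u[0]])
for n,w in(("front",-v*.029),("back",v*.029)):
  for s in(-.012,.012):print(n,s,proj(c,[*(C+w+s*u),.086])*1.5625)
cv2.imwrite("pics/w9.png",cv2.resize(im,(800,600),interpolation=cv2.INTER_CUBIC)[:,:,::-1])
```

```text
[0.50073617 0.12404215 0.12482009] (array([-0.0522218 ,  0.36279396, -0.50837084]), array([ 8.53834635e-06,  1.58915226e-03, -2.66740577e-04]))
front -0.012 [329.14173712 369.06482128]
front 0.012 [326.92117073 317.5686269 ]
back -0.012 [462.66177239 369.19238288]
back 0.012 [465.53915119 317.71426677]
```

View pics/w9.png

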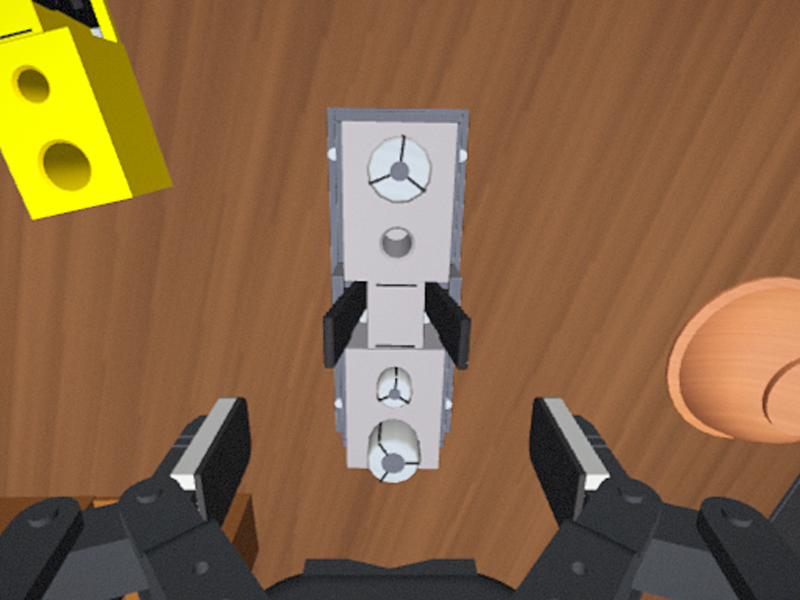

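The tabs are at x 326–466, rows 315–368, within 2 px of prediction. The jaw centre is at x≈390 and the catch centre at 396, so I shift +3 mm in tool y and descend.

Call:
apply_moves(
  moves=[
    [[0,0.3,1,0,0,0,1],[0,0.3,3,0,0,0,1],[0,0.3,5,0,0,0,1],[0,0.3,7,0,0,0,1],[0,0.3,8.2,0,0,0,1],[0,0.3,8.2,0,0,0,1],[0,0.3,8.2,0,0,0,1]],
  ],
)

```text
time_s: 12.1
eef_pos: [0.5037, 0.1251, 0.0431]
eef_rot: [0.0, 0.594, 0.804, -0.0]
wrist_force: [0.4, -0.5, 0.7]
opening: 0.998
```

Run:
```python
from h import *
im=camera("wrist");o=get_obs();print(o["eef_pos"],o["wrist_force"],rel([.5045,.1244,.036],np.radians(17.1)))
s=camera("scene");a=cv2.resize(im,(480,360));b=cv2.resize(np.ascontiguousarray(s[150:250,265:355]),(324,360),interpolation=cv2.INTER_CUBIC)
cv2.imwrite("pics/w10.png",np.hstack([a,b])[:,:796,::-1])
```

```text
[0.50423504 0.12518635 0.04365873] [0.35737478 0.369243   0.18782221] (array([-0.08165418,  0.00135809,  0.7660145 ]), array([0.00107697, 0.00169203, 0.00024118]))
```

View pics/w10.png

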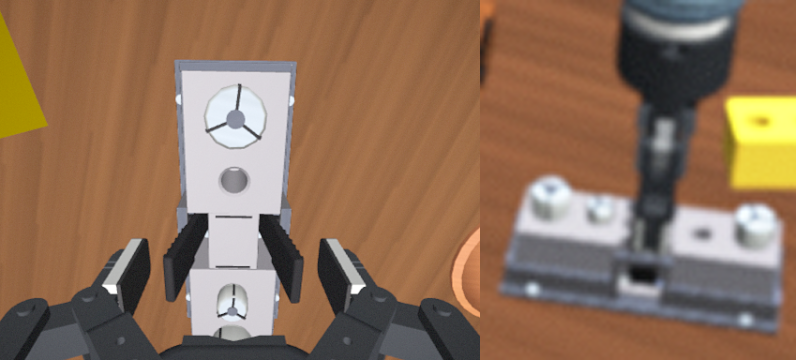

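The jaw centre (234) and catch centre (233.5) coincide. Lowering the last 8 mm and pinching.

Call:
apply_moves(
  moves=[
    [[-0.05,0,0.4,0,0,0,1],[-0.05,0,0.75,0,0,0,0.9],[-0.05,0,0.75,0,0,0,0.75],[-0.05,0,0.75,0,0,0,0.6],[-0.05,0,0.75,0,0,0,0.4],[-0.05,0,0.75,0,0,0,0.3],[-0.05,0,0.75,0,0,0,0.3],[-0.05,0,0.75,0,0,0,0.3]],
  ],
)

```text
time_s: 13.0
eef_pos: [0.5042, 0.1248, 0.0367]
eef_rot: [0.001, 0.594, 0.805, -0.0]
wrist_force: [-2.8, -0.5, 10.8]
opening: 0.424
```

Call:
apply_moves(
  moves=[
    [[0,0,0,0,0,0,0.2],[0,0,0,0,0,0,0],[0,0,0,0,0,0,0],[0,0,0,0,0,0,0]],
  ],
)

```text
time_s: 13.4
eef_pos: [0.5042, 0.1248, 0.0368]
eef_rot: [0.001, 0.594, 0.805, -0.0]
wrist_force: [-3.4, -0.0, 9.0]
opening: 0.423
```

Call:
apply_moves(
  moves=[
    [[0,0,-0.3,0,0,0,0],[0,0,-0.6,0,0,0,0],[0,0,-1.0,0,0,0,0],[0,0,-1.0,0,0,0,0]],
  ],
)

```text
time_s: 13.8
eef_pos: [0.5034, 0.1247, 0.0456]
eef_rot: [0.0, 0.594, 0.805, -0.001]
wrist_force: [0.2, -2.9, -5.6]
opening: 0.424
```

The wrist load of −5.6 N matches the weight of the loaded cassette and there's no jam. Continuing straight up.

Call:
apply_moves(
  moves=[
    [[0,0,-1,0,0,0,0],[0,0,-2.5,0,0,0,0],[0,0,-4,0,0,0,0],[0,0,-5.5,0,0,0,0],[0,0,-7,0,0,0,0],[0,0,-9,0,0,0,0],[0,0,-11,0,0,0,0],[0,0,-12,0,0,0,0]],
  ],
)

```text
time_s: 14.6
eef_pos: [0.5041, 0.1254, 0.1678]
eef_rot: [0.001, 0.594, 0.805, 0.0]
wrist_force: [0.9, 0.3, -5.4]
opening: 0.429
```

Call:
apply_moves(
  moves=[
    [[0,0,0,0,0,0,0],[0,0,0,0,0,0,0],[0,0,0,0,0,0,0],[0,0,0,0,0,0,0]],
  ],
)

```text
time_s: 15.0
eef_pos: [0.5027, 0.125, 0.1643]
eef_rot: [-0.0, 0.594, 0.805, -0.001]
wrist_force: [-0.1, -0.2, -4.7]
opening: 0.424
```

Run:
```python
from h import *
import pickle
o=get_obs();print(o["time_s"],o["eef_pos"],o["wrist_force"],o["torque"],o["opening"])
# in the wrist picture: compare big/small heads with the picture expected of a cassette lifted rigidly
c=get_calibration("wrist");im=camera("wrist");cv2.imwrite("pics/w11.png",im[:,:,::-1])
h=cv2.cvtColor(im,cv2.COLOR_RGB2HSV);m=((h[:,:,1]<40)&(h[:,:,2]>150)).astype(np.uint8)
dz=o["eef_pos"][2]-.0367
C=np.array([.503,.123]);u=np.array([np.cos(np.radians(107.1)),np.sin(np.radians(107.1))]);v=np.array([u[1],-u[0]])
print("lift",dz)
for n,s,w,z in(("mate",.071,0,.073),("empty",.036,0,.052),("endL",.090,-.025,.052),("endR",.090,.025,.052),("small",-.036,0,.065)):
    print(n,proj(c,[*(C+s*u+w*v),z+dz]).round(1))
g=cv2.cvtColor(im,cv2.COLOR_RGB2GRAY)
b=cv2.medianBlur(g,3);cir=cv2.HoughCircles(b,cv2.HOUGH_GRADIENT,1,20,param1=100,param2=18,minRadius=8,maxRadius=50)
print(cir[0][:6] if cir is not None else None)
n,l,st,ce=cv2.connectedComponentsWithStats(m)
for s,q in zip(st[1:],ce[1:]):
    if s[4]>150:print(s,q.round(1))
```

```text
15.0 [0.50273337 0.12501566 0.16430539] [-0.10904784 -0.22729679 -4.69462464] [-0.0023692  -0.01377037  0.02130938] 0.4243538486250125
lift 0.12760539122879355
mate [251.2 129.2]
empty [250.8 198.3]
endL [190.4  75.2]
endR [311.9  75.4]
small [250.4 341.4]
[[250.5 124.5  34.4]
 [443.5 221.5  37.7]
 [256.5 302.5  42.7]
 [467.5 215.5  49.4]
 [484.5 237.5  27.3]
 [265.5 327.5  33.8]]
[  190    74   122   286 22622] [249.6 198.5]
[222 134  53  27 869] [247.9 147.8]
[185 242  23  50 514] [197.  265.9]
[291 242  23  50 519] [301.5 265.8]
```

```bash
python3 -c "
from bench import *
print(get_obs()['opening']);print(hand_in())"
```

```text
0.4241733740539691
the job is handed in; nothing more can be done
None
```

The loose steel collet is back in its own pocket and released. The cassette is now held by its pinched catches, with its underside about 13 cm above the bench. I handed the job in at about 15 s of the 45 s allowed.

- **First grasp missed:** the fingertips sit about 18 mm above the reported TCP instead of 19 mm ahead of it. The first close therefore shut on air above the collet and nothing moved. I worked 37 mm lower after that.
- **Collet home:** it met about 9 N of resistance at the expected height. After release, its head in the wrist picture matched a top 21 mm above the deck.
- **Pinch and lift:** the catches stopped the fingers at an opening of 0.42, close to fully pinched. The cassette came up without jamming, and the wrist carried about 5 N, as expected for its weight.
- **Level:** the cassette's far end appeared within about 1 px of where a level, straight lift would put it. The mate collet was still in place.

I had no picture views left for the final pose, so I only checked it numerically. I did not look at the just-placed and small collets again after the lift, nor at the other things on the bench.

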